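Turn the optical flat case on the corner post and seat it

ROBOT

A 6-joint arm with a two-finger parallel gripper is mounted at the origin on the work surface. World frame = base frame: x ahead of the robot, y to its left, z up, the work surface at z = 0. Lengths are in m, angles in rad, forces in N, time in s.
With the tool pointing down it reaches from about 0.35 to 0.975 m from the base axis. Payload 4.9 kg.
Tool frame: the origin (TCP) lies at the very end of the fingers, on their centre line; the grasp point (between the pads) lies 19 mm behind it (manip.hold_point_z is the distance from the TCP to the grasp point, in m); z points along the fingers, x is the direction in which the jaws open and shut, and the axes are right-handed (so a half turn about z gives the same grasp; the last joint's range is limited). The gripper opens to 85 mm and grips with 20 to 120 N. Pads are 22 mm wide; open, the fingers measure 114 mm over their backs; the gripper's body (76 mm by 85 mm) begins 54 mm behind the grasp point. The pads swing forward as they close: fully open they stand 13 mm farther back than shut.
Start: joints at [1.06, 0.053, 1.613, -0, 1.476, -0.119], TCP at [0.239, 0.578, 0.198] pointing down, gripper open.
Joint ranges: [-3.01, 3.01], [-1.01, 2.22], [0.06, 2.58], [-1.02, 4.17], [0.09, 2.62], [-3.14, 3.14]. Speed limits (rad/s): [2.57, 2.57, 3.14, 3.14, 3.14, 3.14].

INTERFACE

Orientations are given as a unit quaternion [w, x, y, z].
In Python, from plant import manip gives the robot as it stands.
- The arm moves only by the shell command python3 -m handwheel 'ROWS' [OPENING]. ROWS is JSON, a list of rows, each an object of numbers: "dx", "dy", "dz": the shift along the tool's x, y, z in m; "ax", "ay", "az": the turn, a rotation vector about the tool's x, y, z in rad. In form: [{"dx": .., "dy": .., "dz": .., "ax": .., "ay": .., "az": ..}, ...]. A call has 1 to 5 rows; each row is the pose to reach, as a shift and turn from the pose commanded when the call began, along the tool's axes at that moment; what a row does not reach only later rows make up. A row lasts 1/8 s, in which the tool goes at most 62.5 mm and 10.7 degrees, less where a joint would pass 70% of its speed; a pose out of reach is approached as far as the arm can. A call with a gripper value outside its range is refused whole. OPENING is the closure in counts, from 0 (fully open) to 255 (shut), set as the call begins (- or left out, the last holds). The fingers move at their own pace and stop on an object; the grip force is fixed at half the most. Time passes only in rows, so rows that repeat a pose let the fingers close. It gives the time, the measured TCP pose, the force and the opening at its end, in the units of the state.
- manip.state(): the state, without advancing time (a new reading comes with each control period).
- manip.grab_frame(name): name is "scene" or "top" or "wrist"; returns a dict with "image" (420x560x3 uint8, blue, green, red), "z_map" (420x560 float32, m along the optical axis (not along the pixel's ray), 0 where there is no reading), "K" (3x3 intrinsics, pixels), "xyz" and "rotation" of the camera in the world. Camera axes: x right, y up, looking along -z (the intrinsics and any distortion apply to the point x, -y, -z); pixel columns grow to the right and rows downward; lengths in m; the calibration is good to about 2 mm. A picture is of the moment at which its call begins.
- manip.job_done(): hands the job in, once; it reports no verdict.
The state is a dict: "time": time; "joint_pos": joint angles; "joint_vel": joint speeds; "joint_efforts": joint torques, N m; "tool_pos": TCP position; "tool_rot": TCP orientation; "contact_force": force on the tool from outside, world axes, zero at the start; "ft_torque": the same for the moment, N m; "gripper_width": opening from 0.0 (shut) to 1.0 (fully open).
Only numpy, scipy, OpenCV 4.12 (cv2) and the standard library are available. Lean on these libraries where they do the work, as an engineer would, in place of code of your own. Each camera call takes 0.05 s, during which the arm holds its last target.

TASK

Turn the black square optical flat case a quarter turn clockwise (seen from above) by sliding it along the granite against the upright steel corner post, so that its latch faces the robot, then bring it fully home: flush against the rail and touching the post. Press it steadily against the rail with some 6 to 15 N for half a second, then let go of it where it sits. Keep it flat on the granite, never push it with more than 25 N, and leave the other gauges where they are.

Things in the scene. Friction and masses are not known exactly. Their poses are not given: they have to be found in the camera images.
- case: the optical flat case: a closed flat square box, black anodised, 90 x 90 mm and 32 mm high, about 0.45 kg (too wide to grasp), loose on the granite. Origin at the centre of its underside; z up; the steel latch is at the middle of its -y side. It slides on the granite under a push of about 2 to 8 N.
- latch (a point): middle of the case's latch side, 16 mm above its underside and 45 mm from its centre; the latch is a thin bright steel strap (30 mm wide) folded over that top edge, next to nothing in thickness. Axes as the case's.
- fixture: locating fixture fixed on the granite, carrying post and rail, joined by a dark bar (18 mm high, x 4 to 20, y 0 to 75 mm). Origin on the granite (its top is 50 mm above the work surface) on the post's axis; z up; x points away from the robot within 15 degrees, y left. Fully home, the case's centre is at x -55, y +10 mm here and its latch faces -x (its own -y along this -x).
- post: the fixed corner post: upright ground steel pin, 20 mm diameter, 40 mm high; origin at its foot, on its axis. At first the case lies to its right (the fixture's -y), latch facing -y, its centre 22 to 42 mm nearer the robot than the post's axis: slid towards +y, the far part of its leading face meets the post.
- rail: the fixed rail: steel bar 150 mm long (x -130 to +20 mm in the fixture's frame, whose origin and axes it shares), 20 mm wide, 30 mm high, with its flat locating face towards -y at y = +55 mm.
- canister: bystander, leave alone: screw-top aluminium canister, 51 mm across, 52 mm high, standing; origin under its centre.
- plug_gauge: bystander, leave alone: brass thread plug gauge lying down, 82 mm long, 18 mm thick handle, along its own x; origin under the handle's middle.
- punch_holder: bystander, leave alone: ground steel punch holder with a bright pointed tip, lying along its own x, 96 mm long, 24 mm thick; origin underneath, near its middle.
- ring_gauge: bystander, leave alone: plain steel ring gauge lying flat, 52 mm outside, 18 mm high; origin under its centre.
- gauge_block: bystander, leave alone: steel gauge block standing on edge, 35 x 9 x 30 mm high; origin under its centre.
- square: bystander, leave alone: small engineer's square lying flat, 60 mm stock and 70 mm blade, 14 mm high; origin under the stock's middle.
Things that resemble listed ones, but are neither listed nor needed, are in the scene too. What is meant by the case is not green or yellow, and is the smaller of those in its own colour.

How it is judged:
By the outcome, as a careful person would: the job done as asked, in the order asked, and still so for the second after the job is handed in, with the robot touching nothing.
It also fails if it takes over 72 s, if anything falls off the work surface, if the arm or the gripper's body presses on something with over 40 N, if the wrist force passes 120 N, or if a joint passes its speed limit or range.

## Working session

There is one attempt and no reset: what is moved stays moved. The work goes in short steps, Python scripts to look and compute and a shell command to move; the robot and the scene stay as the last step left them, time stands still between calls to the robot, and variables do not carry over. Pictures are saved under pics/ and viewed, and the job is handed in when it is done.

```bash
ls; mkdir -p pics
cat > h.py <<'E'
import numpy as np, cv2
from plant import manip
def grab(n,f):
    d=manip.grab_frame(n); cv2.imwrite('pics/'+f,d['image']); np.savez('pics/'+f[:-4]+'.npz',**{k:np.array(v) for k,v in d.items()}); return d
def ray(d,u,v):
    K=np.array(d['K']);R=np.array(d['rotation'])
    if R.size==4:
        from scipy.spatial.transform import Rotation as Ro
        w,x,y,z=R; R=Ro.from_quat([x,y,z,w]).as_matrix()
    r=np.array([(u-K[0,2])/K[0,0],-(v-K[1,2])/K[1,1],-1.]); return np.array(d['xyz']),R@r
def onz(d,u,v,z):
    o,r=ray(d,u,v); return o+r*(z-o[2])/r[2]
E
python3 - <<'E'
from h import *
for n in ['scene','top','wrist']:
    d=grab(n,n+'0.png'); print(n,d['K'],d['xyz'],d['rotation'],[k for k in d])
print(manip.state())
E
```

```text
pics
scene [[486.88386211   0.         282.38348244]
 [  0.         486.88386211 211.7621818 ]
 [  0.           0.           1.        ]] [1.53260465 0.10313604 0.79018731] [0.54963145 0.29089623 0.35840559 0.69629741] ['image', 'z_map', 'K', 'xyz', 'rotation']
top [[484.3694699    0.         284.23016033]
 [  0.         484.3694699  211.30919644]
 [  0.           0.           1.        ]] [ 0.28650318 -0.13680754  1.40248563] [-0.6953727  -0.06067611  0.05125567  0.7142465 ] ['image', 'z_map', 'K', 'xyz', 'rotation']
wrist [[330.47551204   0.         281.051196  ]
 [  0.         330.47551204 207.2780593 ]
 [  0.           0.           1.        ]] [0.16235876 0.6097238  0.37208302] [ 0.8197009  -0.1355613  -0.08981736  0.54922346] ['image', 'z_map', 'K', 'xyz', 'rotation']
{'time': 0.15, 'joint_pos': array([ 1.06000129e+00,  5.32242948e-02,  1.61395561e+00,  9.27560095e-06,
        1.47600911e+00, -1.19045306e-01]), 'joint_vel': array([-7.18791713e-04, -3.83565481e-03, -3.92052197e-03,  9.38824020e-04,
        3.24644978e-03,  7.97256886e-05]), 'joint_efforts': array([ 1.18241478e-03, -3.94243276e+01, -3.70721841e+01,  5.00919566e-05,
        4.65719932e-03,  8.94561481e-06]), 'tool_pos': array([0.23839021, 0.5771749 , 0.19684738]), 'tool_rot': array([ 3.57710109e-04,  8.31205783e-01,  5.55964305e-01, -7.13552395e-04]), 'contact_force': array([ 0.91091011, -0.40058677, -0.77206957]), 'ft_torque': array([ 0.01185202, -0.00957698, -0.03777464]), 'gripper_width': 1.0013726344042801}
```

View pics/top0.png

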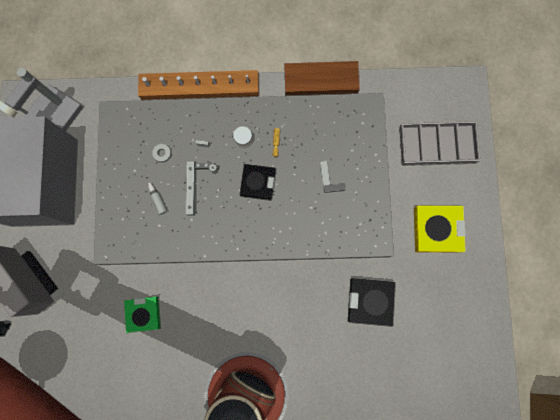

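View pics/scene0.png

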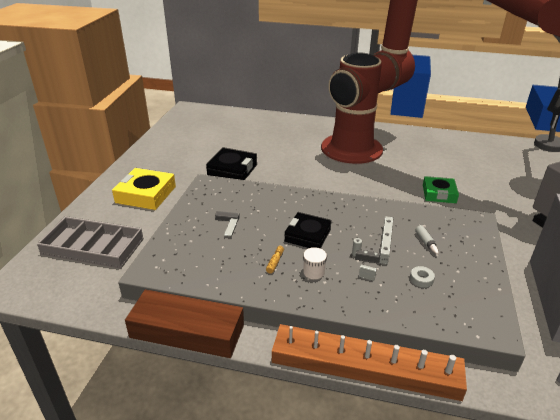

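Things that could be taken for the case, by top-view pixel:
- Black case on the granite at (258,181).
- Larger black case on the table at (371,301).
- Yellow case at (440,229).
- Green case at (142,315).

By the description I choose the smaller black one on the granite, at (258,181). Next is a close crop to check it.

Run:
```python
from h import *
im=cv2.imread('pics/top0.png')[120:230,140:300]
cv2.imwrite('pics/crop0.png',cv2.resize(im,None,fx=5,fy=5,interpolation=cv2.INTER_CUBIC))
```

```text
(no output)
```

View pics/crop0.png

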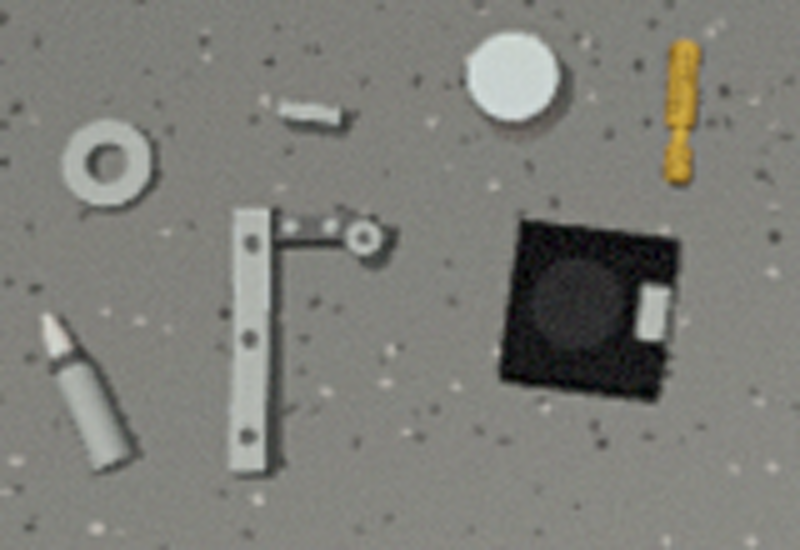

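Run:
```python
from h import *
d=dict(np.load('pics/top0.npz'));im=d['image']
g=im.max(2)
for (box,name) in [((120,230,200,300),'case'),((265,340,330,420),'big')]:
    m=np.zeros_like(g); a,b,c,e=box; m[a:b,c:e]=(g[a:b,c:e]<60)*255
    cs,_=cv2.findContours(m,0,2); c=max(cs,key=cv2.contourArea); h=cv2.minAreaRect(c); print(name,h)
    for p in cv2.boxPoints(h): print(p,onz(d,p[0],p[1],.082 if name=='case' else .04))
# rail: bright
for u,v in [(187,161.5),(195,161.5),(186,214),(194.5,214),(213,168)]:
    print(u,v,onz(d,u,v,.08), d['z_map'][int(v),int(u)])
```

```text
case ((257.41998291015625, 181.55999755859375), (32.38549041748047, 32.668338775634766), 8.13010311126709)
[239.07999 195.44   ] [0.54592069 0.0024506  0.082     ]
[243.69998 163.1    ] [ 0.63804584 -0.01154666  0.082     ]
[275.75998 167.68   ] [ 0.62217581 -0.10130951  0.082     ]
[271.13998 200.01999] [ 0.53045319 -0.08640077  0.082     ]
big ((371.0310363769531, 301.535400390625), (44.96684646606445, 44.56772994995117), 3.814074993133545)
[347.1151  322.27432] [ 0.19150891 -0.28596884  0.04      ]
[350.0797  277.80533] [ 0.31206608 -0.29975511  0.04      ]
[394.94696 280.79648] [ 0.30062921 -0.42360933  0.04      ]
[391.98236 325.26547] [ 0.18051336 -0.40812313  0.04      ]
187 161.5 [0.64796313 0.14866082 0.08      ] 1.3982466
195 161.5 [0.64729191 0.12603918 0.08      ] 1.3959975
186 214 [0.49814797 0.15051482 0.08      ] 1.3410547
194.5 214 [0.4974882 0.1268951 0.08     ] 1.3587692
213 168 [0.62695926 0.07522768 0.08      ] 1.3485008
```

The crop shows the black 90 mm case with its latch on the right (-y) side, at crop (655,312). The post is at crop (363,238) and the rail runs at x≈250. The choice is confirmed: the other black case measures about 125 mm. Next I measure the fixture and the obstacles.

Run:
```python
from h import *
d=dict(np.load('pics/top0.npz'));im=d['image'];g=im.max(2)
Z=d['z_map']
for (u,v) in [(40,180),(70,130),(70,210),(20,150),(215,190),(258,181),(190,190),(242,135),(276,142),(20,280)]:
    z=Z[v,u]; o,r=ray(d,u,v); p=o+r*z; print(u,v,z,p.round(3))
m=np.zeros_like(g); m[155:220,183:199]=(g[155:220,183:199]>135)*255
cs,_=cv2.findContours(m,0,2);c=max(cs,key=cv2.contourArea);h=cv2.minAreaRect(c);print(h)
for p in cv2.boxPoints(h): print(p,onz(d,p[0]+0,p[1],.08).round(4))
# rail mid-line per row
rows=range(164,213);pts=[]
for v in rows:
    w=np.clip(g[v,180:203].astype(float)-118,0,50); u=(w*np.arange(180,203)).sum()/w.sum(); pts.append(onz(d,u,v,.08)[:2])
pts=np.array(pts); k=np.polyfit(pts[:,0],pts[:,1],1);print('rail mid y=%.4f x+%.4f'%tuple(k), np.degrees(np.arctan(k[0])))
for n,u,v,z in [('post',212.6,167.6,.09),('can',242.6,135.2,.102),('plugend',275.5,155.5,.06),('plugtop',277,129,.06)]: print(n,onz(d,u,v,z).round(4))
```

```text
40 180 1.2383817 [0.577 0.499 0.202]
70 130 1.4722086 [ 0.78   0.524 -0.002]
70 210 1.3983513 [0.527 0.497 0.032]
20 150 1.2582996 [0.66  0.559 0.196]
215 190 1.3835483 [0.57  0.075 0.049]
258 181 1.3496162 [ 0.585 -0.051  0.084]
190 190 1.3503636 [0.565 0.139 0.083]
242 135 1.3547845 [ 0.714 -0.01   0.1  ]
276 142 1.3831147 [ 0.701 -0.103  0.068]
20 280 1.2778124 [0.327 0.579 0.123]
((189.17169189453125, 187.00537109375), (7.964861869812012, 52.22450637817383), 1.7899105548858643)
[184.3756 212.9805] [0.5011 0.1551 0.08  ]
[186.00682 160.78146] [0.6501 0.1515 0.08  ]
[193.96779 161.03024] [0.6487 0.129  0.08  ]
[192.33656 213.22928] [0.4998 0.1329 0.08  ]
rail mid y=-0.0011 x+0.1410 -0.06503948203812761
post [0.6256 0.0747 0.09  ]
can [ 0.713  -0.0114  0.102 ]
plugend [ 0.6636 -0.1008  0.06  ]
plugtop [ 0.7423 -0.1069  0.06  ]
```

View pics/wrist0.png

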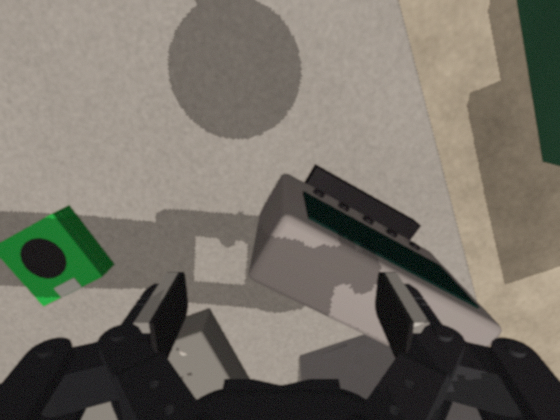

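```bash
python3 -m handwheel '[{"dx":-0.02,"dy":0.02,"dz":-0.03},{"dx":-0.06,"dy":0.064,"dz":-0.04},{"dx":-0.1,"dy":0.108,"dz":-0.04},{"dx":-0.14,"dy":0.15,"dz":-0.04},{"dx":-0.18,"dy":0.193,"dz":-0.04}]' 255; python3 -m handwheel '[{"dx":-0.04,"dy":0.043,"az":-0.05},{"dx":-0.08,"dy":0.086,"az":-0.1},{"dx":-0.12,"dy":0.129,"az":-0.15},{"dx":-0.16,"dy":0.172,"az":-0.2},{"dx":-0.2,"dy":0.215,"az":-0.243}]'
```

```text
invalid input at $[0]: expected keys dx, dy, dz, ax, ay, az
invalid input at $[0]: expected keys dx, dy, dz, ax, ay, az
```

```bash
python3 -m handwheel '[{"dx":-0.02,"dy":0.02,"dz":-0.03,"ax":0,"ay":0,"az":0},{"dx":-0.06,"dy":0.064,"dz":-0.04,"ax":0,"ay":0,"az":0},{"dx":-0.1,"dy":0.108,"dz":-0.04,"ax":0,"ay":0,"az":0},{"dx":-0.14,"dy":0.15,"dz":-0.04,"ax":0,"ay":0,"az":0},{"dx":-0.18,"dy":0.193,"dz":-0.04,"ax":0,"ay":0,"az":0}]' 255; python3 -m handwheel '[{"dx":-0.04,"dy":0.043,"dz":0,"ax":0,"ay":0,"az":-0.05},{"dx":-0.08,"dy":0.086,"dz":0,"ax":0,"ay":0,"az":-0.1},{"dx":-0.12,"dy":0.129,"dz":0,"ax":0,"ay":0,"az":-0.15},{"dx":-0.16,"dy":0.172,"dz":0,"ax":0,"ay":0,"az":-0.2},{"dx":-0.2,"dy":0.215,"dz":0,"ax":0,"ay":0,"az":-0.243}]'
```

```text
time: 0.78
tool_pos: [0.3486, 0.3358, 0.2375]
tool_rot: [0.0, 0.831, 0.556, 0.0]
contact_force: [0.8, -0.1, -0.1]
gripper_width: 0.001
time: 1.4
tool_pos: [0.471, 0.0688, 0.2377]
tool_rot: [0.0, 0.757, 0.653, 0.0]
contact_force: [0.4, 0.3, -0.0]
gripper_width: 0.001
```

```bash
python3 -m handwheel '[{"dx":-0.047,"dy":0.03,"dz":0.0,"ax":0,"ay":0,"az":0},{"dx":-0.094,"dy":0.06,"dz":0.01,"ax":0,"ay":0,"az":0},{"dx":-0.14,"dy":0.09,"dz":0.03,"ax":0,"ay":0,"az":0},{"dx":-0.189,"dy":0.119,"dz":0.06,"ax":0,"ay":0,"az":0},{"dx":-0.189,"dy":0.119,"dz":0.08,"ax":0,"ay":0,"az":0}]'
python3 - <<'E'
from h import *
d=grab('wrist','w1.png');grab('top','t1.png');print(d['xyz'],manip.state()['tool_pos'])
E
```

```text
time: 2.02
tool_pos: [0.5602, -0.1367, 0.1556]
tool_rot: [-0.001, 0.759, 0.651, -0.001]
contact_force: [-0.2, 0.8, 0.7]
gripper_width: -0.001
[ 0.4790741  -0.12346593  0.33119567] [ 0.55802841 -0.13338375  0.15385891]
```

View pics/w1.png

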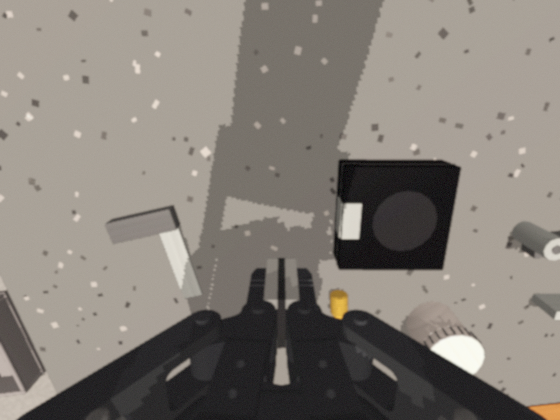

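View pics/t1.png

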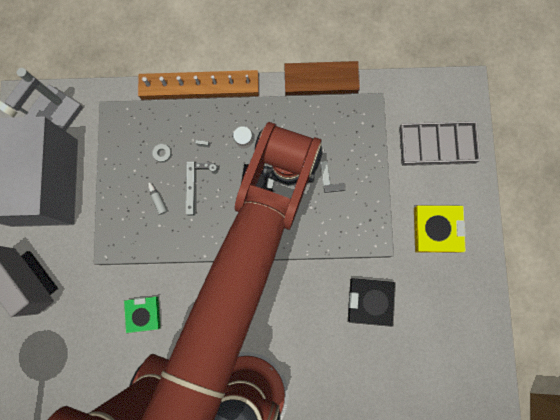

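The wrist view shows the case at (338-460, 160-270) with its latch at (350,221). The closed fingers end at (281,270), to the right of the case and square to it.

Run:
```python
from h import *
d=dict(np.load('pics/w1.npz'));im=d['image']
cv2.imwrite('pics/w1c.png',cv2.resize(im[140:320,230:490],None,fx=3,fy=3,interpolation=cv2.INTER_CUBIC))
Z=d['z_map']
for (u,v) in [(405,220),(345,200),(345,250),(440,250),(300,150),(275,265),(288,265),(281,262)]:
    o,r=ray(d,u,v); print(u,v,(o+r*Z[v,u]).round(4))
```

```text
405 220 [ 0.5872 -0.0394  0.0833]
345 200 [ 0.5639 -0.0851  0.0814]
345 250 [ 0.6074 -0.0891  0.0816]
440 250 [ 0.6187 -0.0113  0.0826]
300 150 [ 0.5246 -0.114   0.049 ]
275 265 [ 0.5493 -0.1369  0.1996]
288 265 [ 0.55   -0.1311  0.2001]
281 262 [ 0.5498 -0.1343  0.1967]
```

View pics/w1c.png

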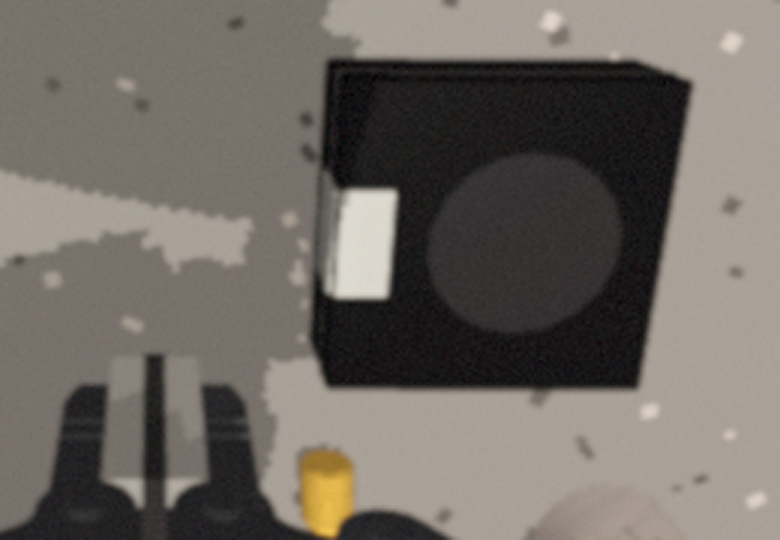

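```bash
cat >> h.py <<'E'
from scipy.spatial.transform import Rotation as Ro
def proj(d,p):
    w,x,y,z=np.array(d['rotation']);R=Ro.from_quat([x,y,z,w]).as_matrix();K=np.array(d['K'])
    c=R.T@(np.array(p)-np.array(d['xyz'])); return K[0,2]+K[0,0]*c[0]/-c[2],K[1,2]-K[1,1]*c[1]/-c[2]
E
python3 - <<'E'
from h import *
d=dict(np.load('pics/w1.npz'))
print(proj(d,[.558,-.1334,.1539]))
c=np.array([(338,80),(690,82),(638,386),(328,386)])/3+[230,140]
P=np.array([onz(d,u,v,.082)[:2] for u,v in c]);print(P,P.mean(0),np.linalg.norm(np.roll(P,-1,0)-P,axis=1))
e=P[2]-P[1];print(np.degrees(np.arctan2(e[1],e[0])));e=P[3]-P[0];print(np.degrees(np.arctan2(e[1],e[0])))
Z=d['z_map']
for v in [252,258,264,270]:
    for u in range(248,318,5):
        o,r=ray(d,u,v); p=o+r*Z[v,u]; 
        if p[2]>.1: print(v,u,p.round(3))
E
```

```text
(np.float64(284.5594574889495), np.float64(239.38453346743404))
[[ 0.53677292 -0.08458996]
 [ 0.55084327  0.00405505]
 [ 0.63710916 -0.00876457]
 [ 0.62384867 -0.09547573]] [ 0.5871435 -0.0461938] [0.08975473 0.08721323 0.08771925 0.08775356]
-8.452625910910266
-7.125861720959553
258 268 [ 0.549 -0.14   0.192]
258 273 [ 0.549 -0.138  0.193]
258 278 [ 0.55  -0.136  0.193]
258 283 [ 0.55  -0.133  0.192]
258 288 [ 0.551 -0.131  0.192]
258 293 [ 0.55  -0.129  0.193]
264 268 [ 0.549 -0.14   0.199]
264 273 [ 0.549 -0.138  0.199]
264 278 [ 0.55  -0.136  0.198]
264 283 [ 0.55  -0.133  0.198]
264 288 [ 0.55  -0.131  0.198]
264 293 [ 0.551 -0.129  0.198]
270 258 [ 0.552 -0.145  0.197]
270 263 [ 0.552 -0.143  0.197]
270 268 [ 0.549 -0.14   0.205]
270 273 [ 0.549 -0.138  0.205]
270 278 [ 0.55  -0.136  0.204]
270 283 [ 0.55  -0.133  0.204]
270 288 [ 0.551 -0.131  0.203]
270 293 [ 0.55  -0.129  0.205]
270 298 [ 0.555 -0.127  0.197]
270 303 [ 0.556 -0.125  0.196]
270 308 [ 0.555 -0.123  0.198]
```

Run:
```python
from h import *
d=dict(np.load('pics/w1.npz'))
for z in [.154,.17,.19]: print(z,proj(d,[.549,-.134,z]),proj(d,[.56,-.134,z]))
s=grab('scene','s1.png');print(manip.state()['tool_pos'], manip.state()['tool_rot'],proj(s,[.558,-.1334,.1539]),proj(s,[.558,-.1334,.19]))
u,v=map(int,proj(s,[.558,-.1334,.17]))
c=s['image'][v-60:v+60,u-80:u+80];cv2.imwrite('pics/s1c.png',cv2.resize(c,None,fx=5,fy=5,interpolation=cv2.INTER_CUBIC));print(u,v)
```

```text
0.154 (np.float64(281.2260710925756), np.float64(225.4514952905252)) (np.float64(284.0533716933642), np.float64(242.6841061505295))
0.17 (np.float64(281.24911074146365), np.float64(236.64628212754928)) (np.float64(284.31573520855085), np.float64(255.12304882105468))
0.19 (np.float64(281.2841936489619), np.float64(253.69279498781827)) (np.float64(284.7136877541304), np.float64(273.9904164751781))
[ 0.55897548 -0.1329782   0.15597069] [-0.00185879  0.75767307  0.6526312  -0.00076476] (np.float64(275.5587962173526), np.float64(189.36930918759884)) (np.float64(275.6051629779271), np.float64(176.62336021640476))
275 183
```

View pics/s1c.png

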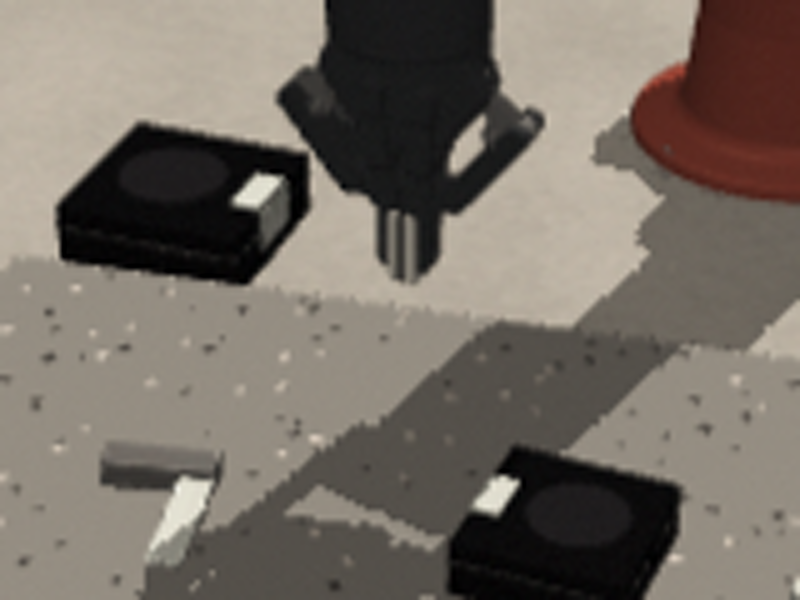

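```bash
python3 -m handwheel '[{"dx":0,"dy":0,"dz":0.03,"ax":0,"ay":0,"az":0},{"dx":0,"dy":0,"dz":0.06,"ax":0,"ay":0,"az":0},{"dx":0,"dy":0,"dz":0.08,"ax":0,"ay":0,"az":0},{"dx":0,"dy":0,"dz":0.09,"ax":0,"ay":0,"az":0},{"dx":0,"dy":0,"dz":0.09,"ax":0,"ay":0,"az":0}]'
python3 - <<'E'
from h import *
print(manip.hold_point_z)
s=grab('scene','s2.png');w=grab('wrist','w2.png');p=manip.state()['tool_pos'];print(p,proj(s,p),proj(s,p+[0,0,.03]))
u,v=map(int,proj(s,p))
a=cv2.resize(s['image'][v-50:v+50,u-65:u+65],None,fx=5,fy=5,interpolation=cv2.INTER_CUBIC)
cv2.imwrite('pics/s2c.png',a);print(u,v)
E
```

```text
time: 2.8
tool_pos: [0.5603, -0.1335, 0.0679]
tool_rot: [-0.0, 0.758, 0.653, -0.0]
contact_force: [-0.4, 0.0, 0.7]
gripper_width: 0.003
0.0187
[ 0.5611848  -0.13410974  0.06912659] (np.float64(274.88435807458495), np.float64(218.29260235875654)) (np.float64(274.9117599720307), np.float64(208.54351006614542))
274 218
```

View pics/s2c.png

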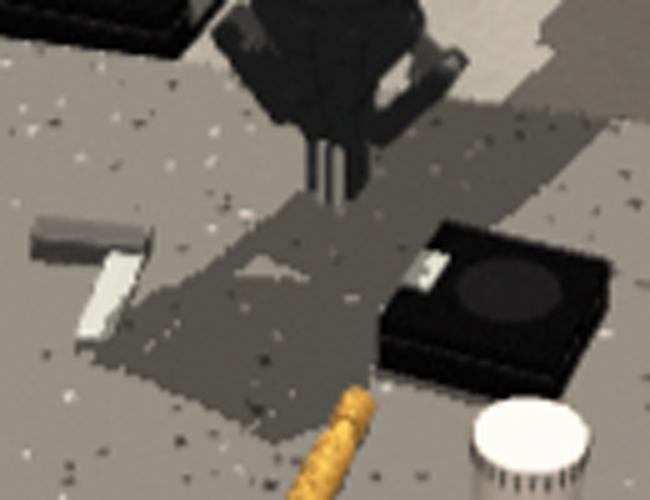

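View pics/w2.png

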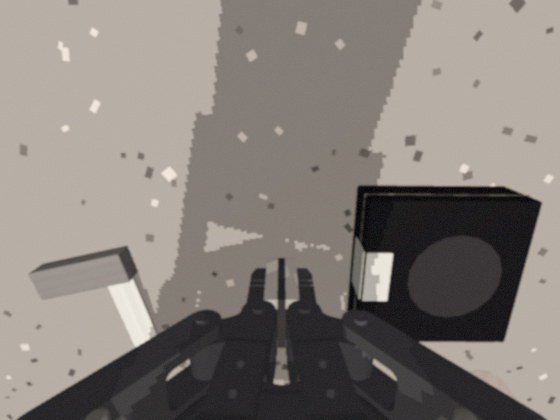

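The closed finger tip appears at z≈0.092 while the TCP reads 0.069, so I'll lower in small steps and watch the force.

```bash
python3 -m handwheel '[{"dx":0,"dy":0,"dz":0.005,"ax":0,"ay":0,"az":0},{"dx":0,"dy":0,"dz":0.01,"ax":0,"ay":0,"az":0}]';python3 -m handwheel '[{"dx":0,"dy":0,"dz":0.003,"ax":0,"ay":0,"az":0},{"dx":0,"dy":0,"dz":0.003,"ax":0,"ay":0,"az":0}]'
python3 - <<'E'
from h import *
s=grab('scene','s3.png');w=grab('wrist','w3.png');p=manip.state()['tool_pos'];print(p,manip.state()['contact_force'],proj(s,p),proj(s,p+[0,0,.03]))
u,v=274,218
a=cv2.resize(s['image'][v-50:v+50,u-65:u+65],None,fx=5,fy=5,interpolation=cv2.INTER_CUBIC)
cv2.imwrite('pics/s3c.png',a);print(u,v)
E
```

```text
time: 3.15
tool_pos: [0.5607, -0.1341, 0.0582]
tool_rot: [0.0, 0.758, 0.653, 0.0]
contact_force: [-0.6, 0.7, -0.8]
gripper_width: -0.0
time: 3.4
tool_pos: [0.56, -0.1338, 0.0543]
tool_rot: [-0.0, 0.758, 0.653, -0.0]
contact_force: [-0.4, 0.5, -0.0]
gripper_width: 0.002
[ 0.56028679 -0.13394859  0.05477223] [ 0.66618422 -1.3560027  -0.68701832] (np.float64(275.0170254411346), np.float64(222.66814483439168)) (np.float64(275.0460930848362), np.float64(213.05165811951412))
274 218
```

View pics/s3c.png

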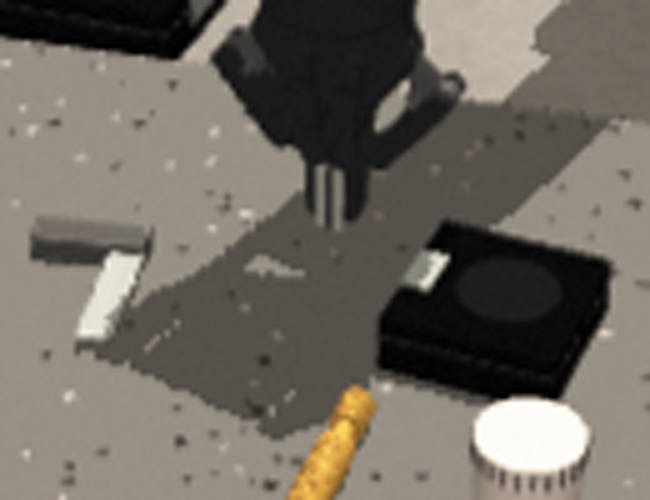

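```bash
Z='"ax":0,"ay":0,"az":0'; python3 -m handwheel '[{"dx":0,"dy":0,"dz":0.002,"ax":0,"ay":0,"az":0},{"dx":0,"dy":0,"dz":0.003,"ax":0,"ay":0,"az":0}]';python3 -m handwheel '[{"dx":0,"dy":0,"dz":0.001,"ax":0,"ay":0,"az":0},{"dx":0,"dy":0,"dz":0.002,"ax":0,"ay":0,"az":0}]'
```

```text
time: 3.75
tool_pos: [0.5603, -0.1339, 0.0517]
tool_rot: [-0.0, 0.758, 0.653, -0.0]
contact_force: [0.0, -0.4, -0.5]
gripper_width: 0.003
time: 4.0
tool_pos: [0.5603, -0.1339, 0.0497]
tool_rot: [-0.0, 0.758, 0.653, -0.0]
contact_force: [0.5, 0.3, 0.0]
gripper_width: 0.001
```

```bash
python3 -m handwheel '[{"dx":0,"dy":0,"dz":0.002,"ax":0,"ay":0,"az":0},{"dx":0,"dy":0,"dz":0.002,"ax":0,"ay":0,"az":0}]';python3 -m handwheel '[{"dx":0,"dy":0,"dz":0.002,"ax":0,"ay":0,"az":0},{"dx":0,"dy":0,"dz":0.003,"ax":0,"ay":0,"az":0}]'
```

```text
time: 4.25
tool_pos: [0.5601, -0.1339, 0.0476]
tool_rot: [-0.0, 0.758, 0.653, -0.0]
contact_force: [0.7, -0.4, 0.0]
gripper_width: -0.001
time: 4.5
tool_pos: [0.5602, -0.1339, 0.0446]
tool_rot: [-0.0, 0.758, 0.653, -0.0]
contact_force: [-0.5, 1.4, 0.1]
gripper_width: 0.004
```

```bash
python3 -m handwheel '[{"dx":0,"dy":0,"dz":0.002,"ax":0,"ay":0,"az":0},{"dx":0,"dy":0,"dz":0.004,"ax":0,"ay":0,"az":0}]';python3 -m handwheel '[{"dx":0,"dy":0,"dz":0.002,"ax":0,"ay":0,"az":0},{"dx":0,"dy":0,"dz":0.004,"ax":0,"ay":0,"az":0}]';python3 - <<'E'
from h import *
s=grab('scene','s4.png');w=grab('wrist','w4.png');p=manip.state()['tool_pos'];print(p,manip.state()['contact_force'],proj(s,p),proj(s,p+[0,0,.03]))
u,v=274,218
a=cv2.resize(s['image'][v-50:v+50,u-65:u+65],None,fx=5,fy=5,interpolation=cv2.INTER_CUBIC)
cv2.imwrite('pics/s4c.png',a)
Z=w['z_map']
for u in (272,290):
  for v in range(235,275,3):
    o,r=ray(w,u,v); print(u,v,(o+r*Z[v,u]).round(3))
E
```

```text
time: 4.75
tool_pos: [0.5603, -0.1339, 0.0406]
tool_rot: [-0.0, 0.758, 0.653, -0.0]
contact_force: [1.0, -0.9, -0.1]
gripper_width: 0.001
time: 5.0
tool_pos: [0.5603, -0.1339, 0.0367]
tool_rot: [0.0, 0.758, 0.653, -0.0]
contact_force: [-0.1, -0.1, 0.7]
gripper_width: -0.002
[ 0.5600536  -0.13384429  0.03644195] [1.09613519 0.05715493 1.11615981] (np.float64(275.0606888067535), np.float64(228.3666599659665)) (np.float64(275.0901135895502), np.float64(218.9128240347293))
272 235 [ 0.548 -0.136  0.049]
272 238 [ 0.549 -0.136  0.05 ]
272 241 [ 0.551 -0.136  0.05 ]
272 244 [ 0.553 -0.137  0.049]
272 247 [ 0.555 -0.137  0.049]
272 250 [ 0.557 -0.137  0.049]
272 253 [ 0.558 -0.138  0.05 ]
272 256 [ 0.56  -0.138  0.05 ]
272 259 [ 0.549 -0.136  0.074]
272 262 [ 0.548 -0.135  0.079]
272 265 [ 0.549 -0.135  0.08 ]
272 268 [ 0.549 -0.135  0.082]
272 271 [ 0.55  -0.135  0.085]
272 274 [ 0.549 -0.135  0.087]
290 235 [ 0.549 -0.126  0.049]
290 238 [ 0.551 -0.127  0.049]
290 241 [ 0.553 -0.127  0.048]
290 244 [ 0.554 -0.127  0.05 ]
290 247 [ 0.556 -0.127  0.05 ]
290 250 [ 0.558 -0.128  0.049]
290 253 [ 0.56  -0.128  0.05 ]
290 256 [ 0.562 -0.128  0.049]
290 259 [ 0.55  -0.127  0.074]
290 262 [ 0.551 -0.127  0.077]
290 265 [ 0.55  -0.127  0.08 ]
290 268 [ 0.55  -0.127  0.083]
290 271 [ 0.55  -0.128  0.085]
290 274 [ 0.55  -0.128  0.088]
```

View pics/s4c.png

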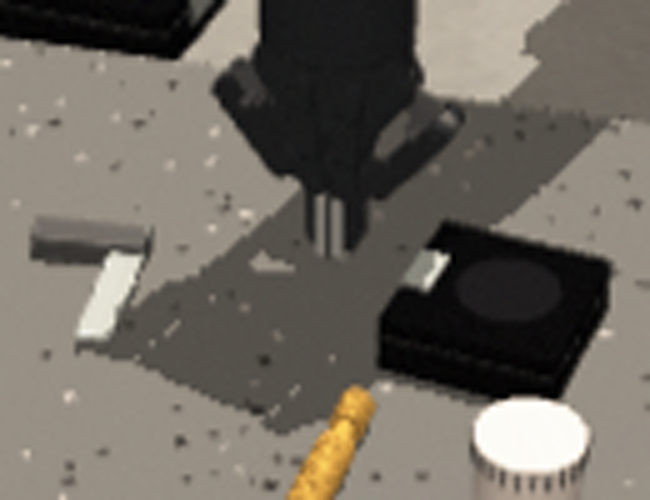

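View pics/w4.png

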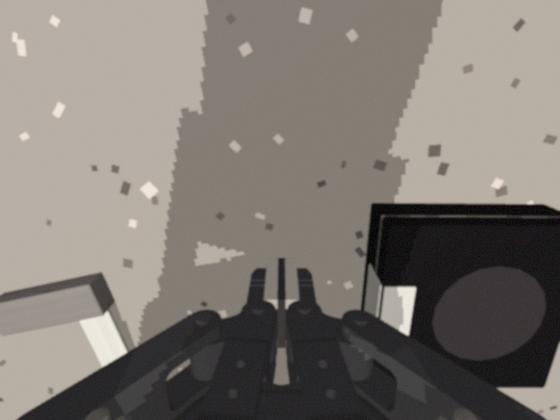

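The finger tip is at z≈0.07 with the TCP at 0.036, so the tip sits about 35 mm above the stated TCP. I'll use that offset, lower 10 mm more, and start the push.

```bash
python3 -m handwheel '[{"dx":0,"dy":0,"dz":0.005,"ax":0,"ay":0,"az":0},{"dx":0,"dy":0,"dz":0.01,"ax":0,"ay":0,"az":0},{"dx":0.008,"dy":0,"dz":0.01,"ax":0,"ay":0,"az":0},{"dx":0.016,"dy":0,"dz":0.01,"ax":0,"ay":0,"az":0}]';python3 -m handwheel '[{"dx":0.004,"dy":0,"dz":0,"ax":0,"ay":0,"az":0},{"dx":0.008,"dy":0,"dz":0,"ax":0,"ay":0,"az":0},{"dx":0.012,"dy":0,"dz":0,"ax":0,"ay":0,"az":0}]';python3 -m handwheel '[{"dx":0.004,"dy":0,"dz":0,"ax":0,"ay":0,"az":0},{"dx":0.008,"dy":0,"dz":0,"ax":0,"ay":0,"az":0},{"dx":0.012,"dy":0,"dz":0,"ax":0,"ay":0,"az":0}]'
```

```text
time: 5.6
tool_pos: [0.5627, -0.1175, 0.0267]
tool_rot: [-0.0, 0.758, 0.653, 0.0]
contact_force: [-0.2, 0.3, 0.3]
gripper_width: 0.0
time: 5.98
tool_pos: [0.5646, -0.106, 0.0269]
tool_rot: [0.0, 0.758, 0.653, 0.0]
contact_force: [0.4, 0.5, 0.4]
gripper_width: 0.004
time: 6.35
tool_pos: [0.5662, -0.0946, 0.0269]
tool_rot: [0.0, 0.758, 0.653, -0.0]
contact_force: [-1.8, -2.4, 0.6]
gripper_width: -0.003
```

```bash
python3 -m handwheel '[{"dx":0.006,"dy":0,"dz":0,"ax":0,"ay":0,"az":0},{"dx":0.012,"dy":0,"dz":0,"ax":0,"ay":0,"az":0},{"dx":0.018,"dy":0,"dz":0,"ax":0,"ay":0,"az":0},{"dx":0.024,"dy":0,"dz":0,"ax":0,"ay":0,"az":0},{"dx":0.03,"dy":0,"dz":0,"ax":0,"ay":0,"az":0}]';python3 - <<'E'
from h import *
w=grab('wrist','w5.png');grab('top','t5.png');print(manip.state()['contact_force'])
E
```

```text
time: 6.98
tool_pos: [0.5707, -0.0643, 0.0269]
tool_rot: [0.0, 0.758, 0.653, -0.0]
contact_force: [-0.5, -2.9, 1.0]
gripper_width: 0.002
[-0.74556319  0.0396012  -0.02350249]
```

View pics/w5.png

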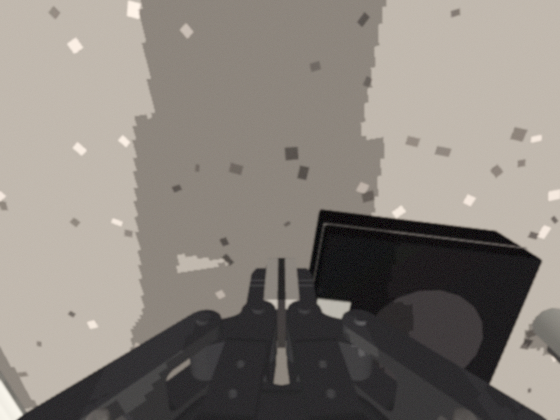

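Run:
```python
from h import *
d=dict(np.load('pics/w5.npz'))
A=onz(d,323,224,.082);B=onz(d,541,258,.082);print(A,B,np.linalg.norm(A-B))
t=(B-A)[:2];t/=np.linalg.norm(t);print(np.degrees(np.arctan2(*t[::-1])))
n=np.array([t[1],-t[0]]);M=(A+B)[:2]/2;print('centre',M+45*.001*n,'far lead corner',B[:2]+.09*n)
d=dict(np.load('pics/t5.npz'));cv2.imwrite('pics/t5c.png',cv2.resize(d['image'][110:230,140:300],None,fx=5,fy=5))
```

```text
[ 0.53878483 -0.04202231  0.082     ] [0.56649102 0.04379539 0.082     ] 0.09017931596727972
72.10736044209533
centre [ 0.59546145 -0.01293901] far lead corner [0.65213807 0.01614429]
```

View pics/t5c.png

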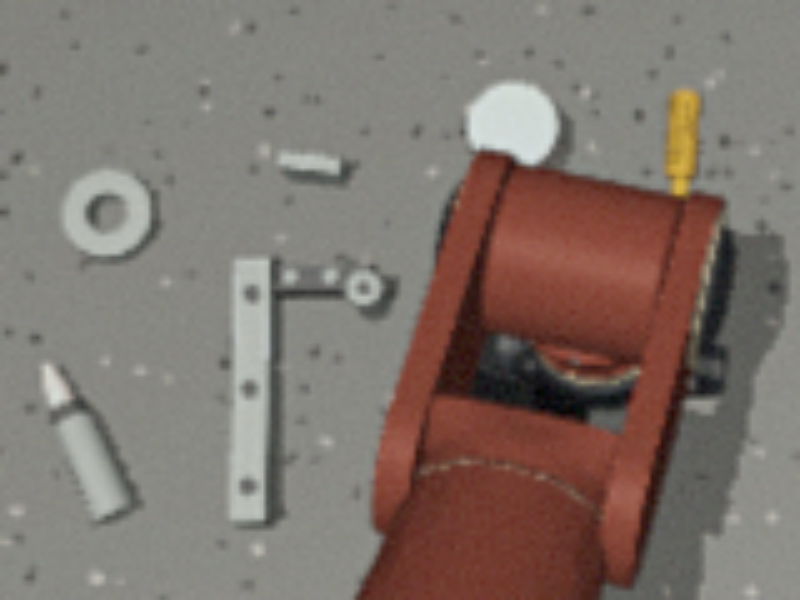

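```bash
python3 -m handwheel '[{"dx":-0.006,"dy":0.007,"dz":0,"ax":0,"ay":0,"az":0},{"dx":-0.005,"dy":0.013,"dz":0,"ax":0,"ay":0,"az":0},{"dx":0.002,"dy":0.012,"dz":0,"ax":0,"ay":0,"az":0},{"dx":0.008,"dy":0.011,"dz":0,"ax":0,"ay":0,"az":0},{"dx":0.014,"dy":0.010,"dz":0,"ax":0,"ay":0,"az":0}]';python3 - <<'E'
from h import *
w=grab('wrist','w6.png');print(manip.state()['contact_force'])
E
```

```text
time: 7.7
tool_pos: [0.5827, -0.0522, 0.027]
tool_rot: [0.0, 0.758, 0.653, -0.0]
contact_force: [-0.7, -3.0, -0.3]
gripper_width: 0.001
[ 0.04156352 -1.93772447  1.31249646]
```

View pics/w6.png

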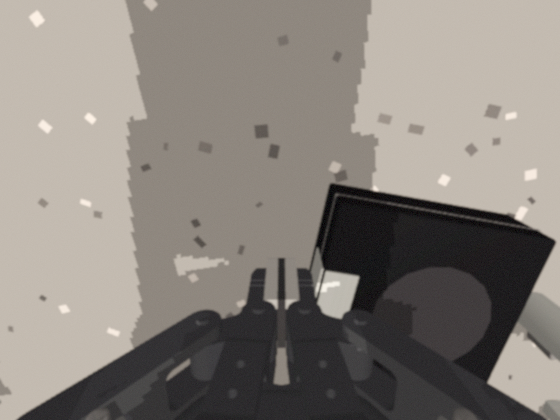

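```bash
cat >> h.py <<'E'
POST=np.array([.6256,.0747])
def pose(d,a,b):
    "a,b: pixels of top near-edge corners (near/trailing, near/leading)"
    A=onz(d,*a,.082)[:2];B=onz(d,*b,.082)[:2];L=np.linalg.norm(B-A);t=(B-A)/L;n=np.array([t[1],-t[0]])
    c=(A+B)/2+.045*n
    print('len',L.round(4),'yaw-of-lead',np.degrees(np.arctan2(t[1],t[0])).round(1),'A',A.round(4),'B',B.round(4),'centre',c.round(4),'trailmid',(c-.045*t).round(4),'FL corner',(c+.045*t+.045*n).round(4))
    r=POST-c;print('post gap to lead face',(r@t-.055).round(4),'offset far from centre',(r@n).round(4))
E
python3 - <<'E'
from h import *
d=dict(np.load('pics/w6.npz'));pose(d,(338,195),(553,238))
E
```

```text
len 0.0881 yaw-of-lead 69.9 A [ 0.5398 -0.023 ] B [0.5701 0.0598] centre [0.5972 0.0029] trailmid [ 0.5818 -0.0393] FL corner [0.655  0.0297]
post gap to lead face 0.0221 offset far from centre 0.002
```

```bash
python3 -m handwheel '[{"dx":0.005,"dy":-0.0007,"dz":0,"ax":0,"ay":0,"az":0},{"dx":0.01,"dy":-0.0015,"dz":0,"ax":0,"ay":0,"az":0},{"dx":0.015,"dy":-0.002,"dz":0,"ax":0,"ay":0,"az":0},{"dx":0.018,"dy":-0.0027,"dz":0,"ax":0,"ay":0,"az":0}]';python3 - <<'E'
from h import *
w=grab('wrist','w7.png');print(manip.state()['contact_force'])
E
```

```text
time: 8.25
tool_pos: [0.5828, -0.0339, 0.027]
tool_rot: [0.0, 0.758, 0.653, 0.0]
contact_force: [-0.6, -3.2, 2.5]
gripper_width: 0.003
[-0.13131973 -2.87467294  2.74730576]
```

View pics/w7.png

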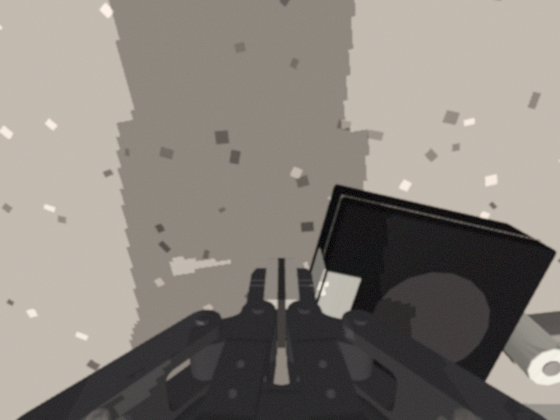

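Run:
```python
from h import *
d=dict(np.load('pics/w7.npz'));pose(d,(342,197),(553,248))
print(onz(d,546,368,.09))
```

```text
len 0.0885 yaw-of-lead 67.6 A [ 0.5409 -0.0033] B [0.5747 0.0786] centre [0.5994 0.0205] trailmid [ 0.5822 -0.0211] FL corner [0.6581 0.0449]
post gap to lead face 0.0051 offset far from centre 0.0036
[0.62778267 0.07551522 0.09      ]
```

Pose now: the case leads at yaw 67.6°, about 5 mm from the post. Next I move the finger to the near end of the trailing face, turn it square to that face, and then swing the case about the post.

```bash
python3 -m handwheel '[{"dx":-0.009,"dy":-0.002,"dz":0,"ax":0,"ay":0,"az":0},{"dx":-0.004,"dy":-0.012,"dz":0,"ax":0,"ay":0,"az":0.1},{"dx":0.003,"dy":-0.022,"dz":0,"ax":0,"ay":0,"az":0.2},{"dx":0.01,"dy":-0.033,"dz":0,"ax":0,"ay":0,"az":0.244},{"dx":0.01,"dy":-0.033,"dz":0,"ax":0,"ay":0,"az":0.244}]';python3 - <<'E'
from h import *
w=grab('wrist','w8.png');print(manip.state()['contact_force'],manip.state()['joint_pos'])
E
```

```text
time: 8.93
tool_pos: [0.5504, -0.0189, 0.0261]
tool_rot: [-0.001, 0.831, 0.556, -0.0]
contact_force: [1.2, -0.3, 0.4]
gripper_width: -0.002
[ 0.39902079 -0.41406564  0.06057054] [-1.70206666e-01  4.99816444e-02  1.91852976e+00  6.59943720e-04
  1.17377181e+00 -1.34926236e+00]
```

View pics/w8.png

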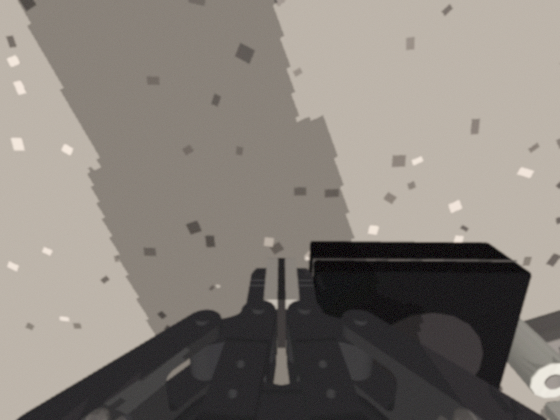

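```bash
python3 -m handwheel '[{"dx":0.007,"dy":0.001,"dz":0,"ax":0,"ay":0,"az":0},{"dx":0.009,"dy":-0.006,"dz":0,"ax":0,"ay":0,"az":0.07},{"dx":0.0125,"dy":-0.014,"dz":0,"ax":0,"ay":0,"az":0.14},{"dx":0.016,"dy":-0.021,"dz":0,"ax":0,"ay":0,"az":0.21}]';python3 - <<'E'
from h import *
w=grab('wrist','w9.png');print(manip.state()['contact_force'])
E
```

```text
time: 9.48
tool_pos: [0.538, 0.003, 0.0265]
tool_rot: [0.0, 0.886, 0.464, -0.001]
contact_force: [-1.3, -2.1, -0.6]
gripper_width: 0.002
[-2.63869356 -1.51424199  1.51205145]
```

View pics/w9.png

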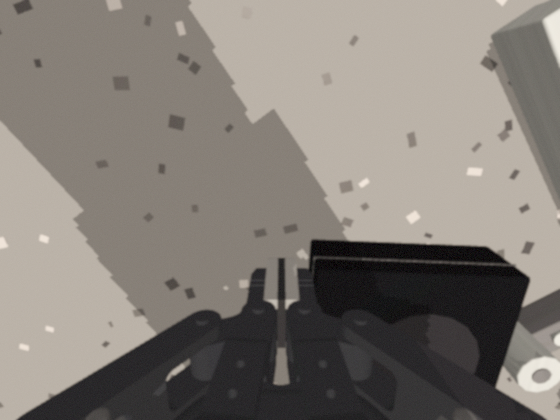

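```bash
python3 -m handwheel '[{"dx":0.0025,"dy":-0.008,"dz":0,"ax":0,"ay":0,"az":0.07},{"dx":0.006,"dy":-0.0155,"dz":0,"ax":0,"ay":0,"az":0.14},{"dx":0.0095,"dy":-0.0225,"dz":0,"ax":0,"ay":0,"az":0.21},{"dx":0.0135,"dy":-0.0295,"dz":0,"ax":0,"ay":0,"az":0.28}]';python3 - <<'E'
from h import *
w=grab('wrist','w10.png');print(manip.state()['contact_force'])
E
```

```text
time: 10.02
tool_pos: [0.5214, 0.0313, 0.0265]
tool_rot: [-0.0, 0.942, 0.337, -0.0]
contact_force: [-0.7, -2.4, -1.8]
gripper_width: -0.002
[-0.71997812 -0.38574304  0.089402  ]
```

View pics/w10.png

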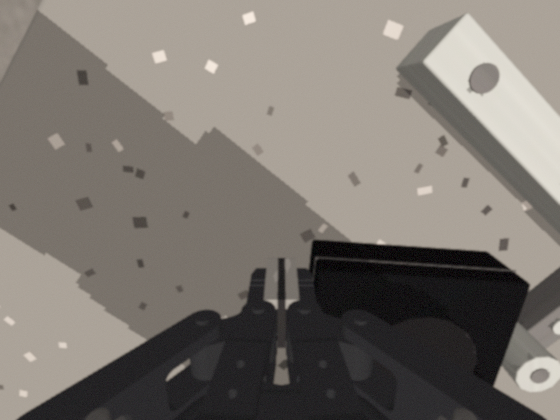

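Run:
```python
from h import *
d=dict(np.load('pics/w10.npz'));pose(d,(316,259),(526,281));print(onz(d,541,375,.09))
for f,a,b in [('w9',(316,259),(526,279))]: pose(dict(np.load(f'pics/{f}.npz')),a,b)
A=onz(d,425,62,.08);print(A, onz(d,575,240,.08))
```

```text
len 0.0879 yaw-of-lead 32.8 A [0.5201 0.0566] B [0.594  0.1042] centre [0.5814 0.0426] trailmid [0.5436 0.0182] FL corner [0.6436 0.0291]
post gap to lead face -0.0005 offset far from centre -0.0031
[0.62855732 0.07898379 0.09      ]
len 0.0875 yaw-of-lead 49.4 A [0.53  0.027] B [0.5869 0.0934] centre [0.5926 0.0309] trailmid [ 0.5633 -0.0033] FL corner [0.6561 0.0358]
post gap to lead face -0.0003 offset far from centre -0.0034
[0.50027371 0.13527525 0.08      ] [0.59585422 0.12857967 0.08      ]
```

```bash
python3 -m handwheel '[{"dx":0.0025,"dy":-0.0075,"dz":0,"ax":0,"ay":0,"az":0.07},{"dx":0.0055,"dy":-0.0145,"dz":0,"ax":0,"ay":0,"az":0.14},{"dx":0.009,"dy":-0.022,"dz":0,"ax":0,"ay":0,"az":0.21},{"dx":0.013,"dy":-0.029,"dz":0,"ax":0,"ay":0,"az":0.28}]';python3 - <<'E'
from h import *
w=grab('wrist','w11.png');print(manip.state()['contact_force'])
E
```

```text
time: 10.58
tool_pos: [0.5133, 0.062, 0.0266]
tool_rot: [-0.0, 0.979, 0.202, -0.0]
contact_force: [-1.9, -1.8, 0.1]
gripper_width: 0.004
[-0.71877564 -0.75689748 -0.53405102]
```

View pics/w11.png

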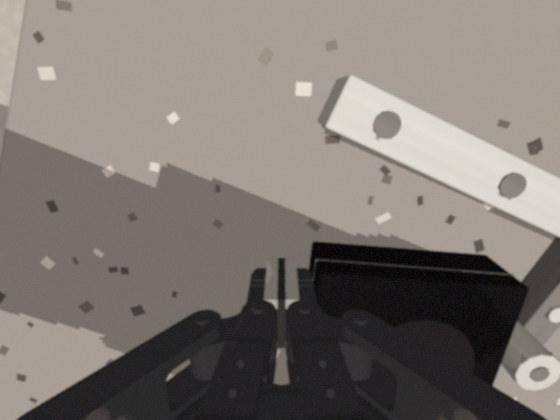

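Run:
```python
from h import *
d=dict(np.load('pics/w11.npz'));pose(d,(317,262),(526,286));print('post',onz(d,540,373,.09))
A=onz(d,327,125,.08);B=onz(d,560,238,.08);print(A,B,np.degrees(np.arctan2((B-A)[1],(B-A)[0])))
A=onz(d,351,76,.08);B=onz(d,560,178,.08);print(A,B,np.degrees(np.arctan2((B-A)[1],(B-A)[0])))
```

```text
len 0.0883 yaw-of-lead 16.2 A [0.5198 0.0857] B [0.6046 0.1102] centre [0.5747 0.0547] trailmid [0.5315 0.0422] FL corner [0.6305 0.024 ]
post gap to lead face -0.0006 offset far from centre -0.005
post [0.6284409  0.07906676 0.09      ]
[0.5000898  0.13600748 0.08      ] [0.60556715 0.13345097 0.08      ] -1.3884364162293688
[0.50046619 0.15404287 0.08      ] [0.58957269 0.1535011  0.08      ] -0.3483509074289056
```

```bash
python3 -m handwheel '[{"dx":0.0045,"dy":-0.0065,"dz":0,"ax":0,"ay":0,"az":0.145},{"dx":0.0085,"dy":-0.0155,"dz":0,"ax":0,"ay":0,"az":0.232},{"dx":0.0125,"dy":-0.0245,"dz":0,"ax":0,"ay":0,"az":0.32},{"dx":0.0145,"dy":-0.029,"dz":0,"ax":0,"ay":0,"az":0.372}]';python3 - <<'E'
from h import *
w=grab('wrist','w12.png');print(manip.state()['contact_force'])
E
```

```text
time: 11.12
tool_pos: [0.5143, 0.0943, 0.0267]
tool_rot: [0.0, 1.0, 0.018, -0.001]
contact_force: [-3.4, -2.1, 1.9]
gripper_width: -0.001
[-4.88740111 -0.06129329  2.59769207]
```

View pics/w12.png

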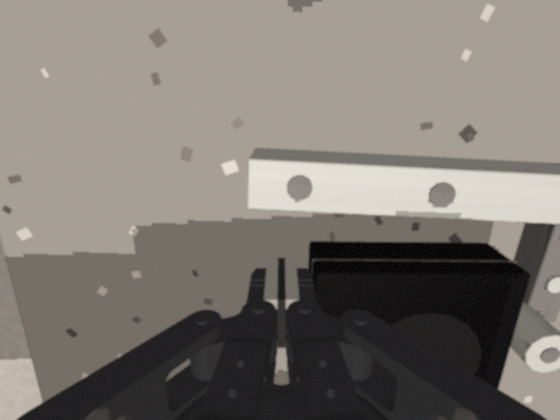

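Run:
```python
from h import *
d=dict(np.load('pics/w12.npz'));pose(d,(317,262),(525,270));print('post',onz(d,548,358,.09))
A=onz(d,249,207,.08);B=onz(d,560,222,.08);print(A,B,np.degrees(np.arctan2((B-A)[1],(B-A)[0])))
```

```text
len 0.0852 yaw-of-lead -0.2 A [0.5287 0.1142] B [0.6139 0.1139] centre [0.5712 0.0691] trailmid [0.5262 0.0692] FL corner [0.616  0.0239]
post gap to lead face -0.0006 offset far from centre -0.0058
post [0.62834107 0.07704775 0.09      ]
[0.50072787 0.13601247 0.08      ] [0.62352678 0.13458422 0.08      ] -0.6663684925733925
```

Quarter turn done: the case yaw is about -0.2°, it touches the post, and about 20 mm of gap remains to the rail. Next I take the finger round to the right side.

```bash
python3 -m handwheel '[{"dx":-0.02,"dy":0,"dz":0,"ax":0,"ay":0,"az":0},{"dx":-0.034,"dy":0.03,"dz":0,"ax":0,"ay":0,"az":0.048},{"dx":-0.034,"dy":0.07,"dz":0,"ax":0,"ay":0,"az":0.048},{"dx":-0.034,"dy":0.1,"dz":0,"ax":0,"ay":0,"az":0.048},{"dx":-0.034,"dy":0.104,"dz":0,"ax":0,"ay":0,"az":0.048}]';python3 -m handwheel '[{"dx":0.04,"dy":0,"dz":0,"ax":0,"ay":0,"az":0},{"dx":0.08,"dy":0,"dz":0,"ax":0,"ay":0,"az":0},{"dx":0.089,"dy":0,"dz":0,"ax":0,"ay":0,"az":0},{"dx":0.089,"dy":0,"dz":0,"ax":0,"ay":0,"az":0}]';python3 - <<'E'
from h import *
w=grab('wrist','w13.png');print(manip.state()['contact_force'])
E
```

```text
time: 11.8
tool_pos: [0.4858, -0.0123, 0.0273]
tool_rot: [-0.0, 1.0, -0.006, 0.001]
contact_force: [0.9, 0.4, 0.1]
gripper_width: 0.004
time: 12.3
tool_pos: [0.5738, -0.0112, 0.0265]
tool_rot: [-0.0, 1.0, -0.005, -0.0]
contact_force: [0.6, -0.0, -0.2]
gripper_width: -0.001
[ 0.62245745 -0.17955488 -0.76803871]
```

View pics/w13.png

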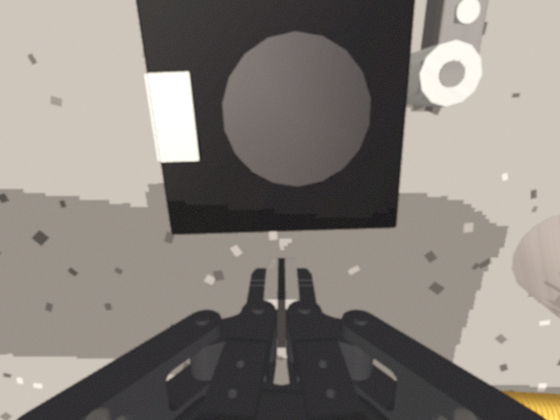

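```bash
python3 -m handwheel '[{"dx":0,"dy":-0.01,"dz":0,"ax":0,"ay":0,"az":0},{"dx":0,"dy":-0.018,"dz":0,"ax":0,"ay":0,"az":0},{"dx":0,"dy":-0.022,"dz":0,"ax":0,"ay":0,"az":0},{"dx":0,"dy":-0.026,"dz":0,"ax":0,"ay":0,"az":0},{"dx":0,"dy":-0.03,"dz":0,"ax":0,"ay":0,"az":0}]';python3 -m handwheel '[{"dx":0,"dy":-0.004,"dz":0,"ax":0,"ay":0,"az":0},{"dx":0,"dy":-0.008,"dz":0,"ax":0,"ay":0,"az":0}]';python3 - <<'E'
from h import *
w=grab('wrist','w14.png');print(manip.state()['contact_force'])
E
```

```text
time: 12.98
tool_pos: [0.5738, 0.0177, 0.0268]
tool_rot: [0.001, 1.0, -0.006, -0.0]
contact_force: [-2.5, -3.8, 1.6]
gripper_width: 0.001
time: 13.22
tool_pos: [0.5735, 0.025, 0.0268]
tool_rot: [0.001, 1.0, -0.006, -0.001]
contact_force: [-3.7, -6.8, 3.0]
gripper_width: -0.0
[-4.0103532  -5.10236608  1.9257345 ]
```

View pics/w14.png

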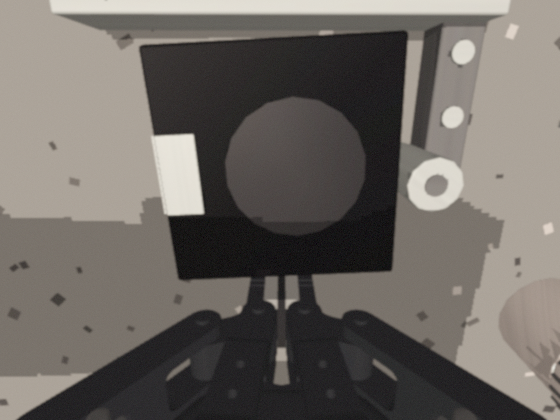

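```bash
python3 -m handwheel '[{"dx":0,"dy":-0.003,"dz":0,"ax":0,"ay":0,"az":0},{"dx":0,"dy":-0.005,"dz":0,"ax":0,"ay":0,"az":0}]';python3 - <<'E'
from h import *
w=grab('wrist','w15.png');print(manip.state()['contact_force'])
E
```

```text
time: 13.52
tool_pos: [0.573, 0.0294, 0.0268]
tool_rot: [0.002, 1.0, -0.006, -0.002]
contact_force: [-5.6, -8.4, 4.0]
gripper_width: 0.004
[-5.64468358 -8.37773891  3.4425938 ]
```

View pics/w15.png

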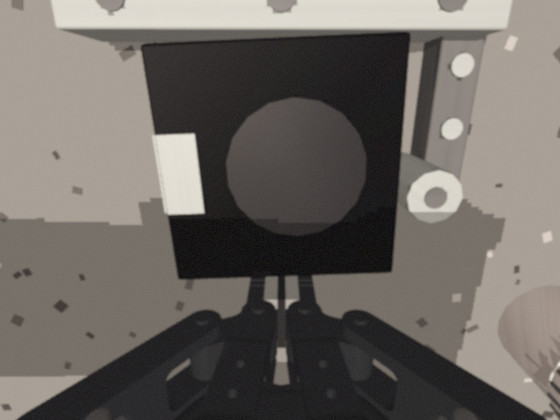

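The case has skewed about 3° CCW and is wedging on the post. I'll back off and push nearer the robot end of its right face to square it.

```bash
python3 -m handwheel '[{"dx":0,"dy":0.006,"dz":0,"ax":0,"ay":0,"az":0},{"dx":-0.013,"dy":0.007,"dz":0,"ax":0,"ay":0,"az":0},{"dx":-0.026,"dy":0.007,"dz":0,"ax":0,"ay":0,"az":0},{"dx":-0.026,"dy":0.004,"dz":0,"ax":0,"ay":0,"az":0},{"dx":-0.026,"dy":0.001,"dz":0,"ax":0,"ay":0,"az":0}]';python3 -m handwheel '[{"dx":0,"dy":-0.002,"dz":0,"ax":0,"ay":0,"az":0},{"dx":0,"dy":-0.004,"dz":0,"ax":0,"ay":0,"az":0}]';python3 - <<'E'
from h import *
w=grab('wrist','w16.png');print(manip.state()['contact_force'])
E
```

```text
time: 14.2
tool_pos: [0.5477, 0.0302, 0.0268]
tool_rot: [0.001, 1.0, -0.006, -0.0]
contact_force: [-3.2, -4.0, 0.6]
gripper_width: 0.001
time: 14.45
tool_pos: [0.548, 0.0323, 0.0267]
tool_rot: [0.003, 1.0, -0.005, -0.001]
contact_force: [-4.2, -13.3, 1.6]
gripper_width: 0.002
[ -3.90301704 -10.64260783   0.711219  ]
```

View pics/w16.png

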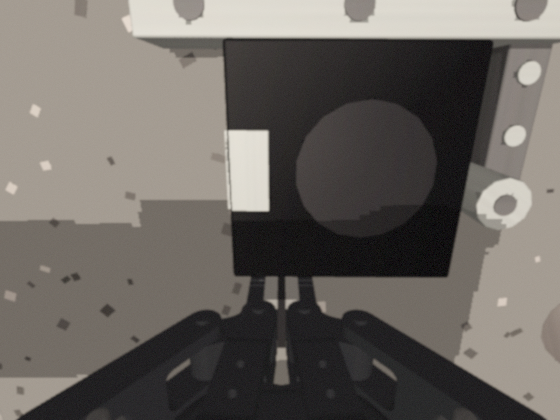

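Run:
```python
from h import *
d=dict(np.load('pics/w16.npz'))
for p in [(490,41),(448,276),(224,41),(234,276)]: print(p,onz(d,*p,.082).round(4))
print(onz(d,504,204,.09),onz(d,531,202,.09),onz(d,476,205,.09)); print('rail',onz(d,134,38,.08),onz(d,540,38,.08))
```

```text
(490, 41) [0.6176 0.1322 0.082 ]
(448, 276) [0.6174 0.0448 0.082 ]
(224, 41) [0.5308 0.133  0.082 ]
(234, 276) [0.5292 0.0456 0.082 ]
[0.62829042 0.07868481 0.09      ] [0.63771255 0.07934751 0.09      ] [0.61840175 0.07839951 0.09      ]
rail [0.50074239 0.13447822 0.08      ] [0.63508715 0.13316241 0.08      ]
```

```bash
python3 -m handwheel '[{"dx":0,"dy":0.008,"dz":0,"ax":0,"ay":0,"az":0},{"dx":-0.03,"dy":0.012,"dz":0,"ax":0,"ay":0,"az":0},{"dx":-0.06,"dy":0.012,"dz":0,"ax":0,"ay":0,"az":0},{"dx":-0.06,"dy":-0.025,"dz":0,"ax":0,"ay":0,"az":0},{"dx":-0.06,"dy":-0.055,"dz":0,"ax":0,"ay":0,"az":0}]';python3 -m handwheel '[{"dx":0.01,"dy":0,"dz":0,"ax":0,"ay":0,"az":0},{"dx":0.018,"dy":0,"dz":0,"ax":0,"ay":0,"az":0},{"dx":0.022,"dy":0,"dz":0,"ax":0,"ay":0,"az":0},{"dx":0.025,"dy":0,"dz":0,"ax":0,"ay":0,"az":0}]'
```

```text
time: 15.12
tool_pos: [0.4894, 0.0913, 0.0272]
tool_rot: [-0.001, 1.0, -0.007, 0.001]
contact_force: [-0.1, -0.3, 0.3]
gripper_width: 0.002
time: 15.62
tool_pos: [0.5144, 0.0892, 0.0267]
tool_rot: [-0.0, 1.0, -0.007, -0.0]
contact_force: [-0.6, -0.1, -0.0]
gripper_width: -0.001
```

```bash
python3 -m handwheel '[{"dx":0.001,"dy":0,"dz":0,"ax":0,"ay":0,"az":0},{"dx":0.002,"dy":0,"dz":0,"ax":0,"ay":0,"az":0}]';python3 -m handwheel '[{"dx":0.001,"dy":0,"dz":0,"ax":0,"ay":0,"az":0},{"dx":0.002,"dy":0,"dz":0,"ax":0,"ay":0,"az":0}]'; python3 -m handwheel '[{"dx":0.001,"dy":0,"dz":0,"ax":0,"ay":0,"az":0}]'
```

```text
time: 15.88
tool_pos: [0.515, 0.0894, 0.0266]
tool_rot: [0.0, 1.0, -0.006, -0.001]
contact_force: [-5.2, -0.6, 5.2]
gripper_width: 0.001
time: 16.12
tool_pos: [0.5149, 0.0894, 0.0266]
tool_rot: [0.001, 1.0, -0.006, -0.004]
contact_force: [-13.6, -2.2, 11.3]
gripper_width: 0.006
time: 16.25
tool_pos: [0.5148, 0.0894, 0.0266]
tool_rot: [0.001, 1.0, -0.006, -0.005]
contact_force: [-16.9, -3.5, 14.9]
gripper_width: 0.003
```

Solid against the post: the position has stopped advancing. I back off, look, then do the rail press.

```bash
python3 -m handwheel '[{"dx":-0.003,"dy":0,"dz":0,"ax":0,"ay":0,"az":0},{"dx":-0.006,"dy":0,"dz":0,"ax":0,"ay":0,"az":0},{"dx":-0.03,"dy":0,"dz":0,"ax":0,"ay":0,"az":0},{"dx":-0.03,"dy":0.04,"dz":0,"ax":0,"ay":0,"az":0},{"dx":-0.03,"dy":0.08,"dz":0,"ax":0,"ay":0,"az":0}]';python3 -m handwheel '[{"dx":0.03,"dy":0,"dz":0,"ax":0,"ay":0,"az":0},{"dx":0.07,"dy":0,"dz":0,"ax":0,"ay":0,"az":0},{"dx":0.075,"dy":0,"dz":0,"ax":0,"ay":0,"az":0}]'
python3 - <<'E'
from h import *
w=grab('wrist','w17.png');print(manip.state()['contact_force'])
E
```

```text
time: 16.88
tool_pos: [0.4881, 0.0097, 0.027]
tool_rot: [-0.0, 1.0, -0.005, 0.001]
contact_force: [0.2, -0.1, -0.5]
gripper_width: 0.003
time: 17.25
tool_pos: [0.5652, 0.0089, 0.0273]
tool_rot: [0.0, 1.0, -0.006, 0.001]
contact_force: [-0.7, 0.0, 0.0]
gripper_width: -0.006
[-0.40074211 -0.21263783 -0.03518477]
```

View pics/w17.png

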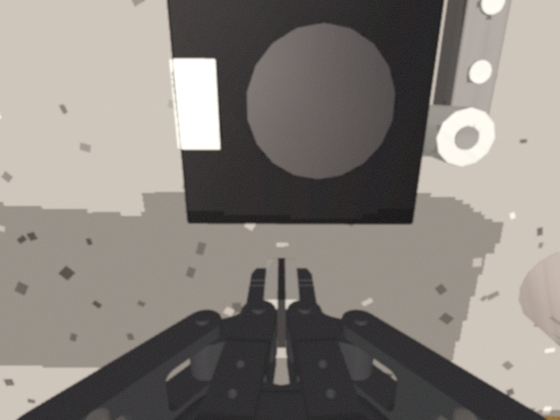

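```bash
python3 -m handwheel '[{"dx":0.004,"dy":-0.01,"dz":0,"ax":0,"ay":0,"az":0},{"dx":0.005,"dy":-0.017,"dz":0,"ax":0,"ay":0,"az":0},{"dx":0.005,"dy":-0.02,"dz":0,"ax":0,"ay":0,"az":0}]';python3 -m handwheel '[{"dx":0,"dy":-0.001,"dz":0,"ax":0,"ay":0,"az":0},{"dx":0,"dy":-0.002,"dz":0,"ax":0,"ay":0,"az":0}]'
```

```text
time: 17.68
tool_pos: [0.5677, 0.03, 0.0268]
tool_rot: [-0.0, 1.0, -0.006, -0.0]
contact_force: [-0.3, 0.4, -0.9]
gripper_width: 0.0
time: 17.92
tool_pos: [0.5681, 0.0313, 0.0269]
tool_rot: [0.0, 1.0, -0.006, 0.0]
contact_force: [0.3, 0.2, 0.2]
gripper_width: 0.002
```

```bash
python3 -m handwheel '[{"dx":0,"dy":-0.001,"dz":0,"ax":0,"ay":0,"az":0},{"dx":0,"dy":-0.001,"dz":0,"ax":0,"ay":0,"az":0}]';python3 -m handwheel '[{"dx":0,"dy":-0.001,"dz":0,"ax":0,"ay":0,"az":0},{"dx":0,"dy":-0.001,"dz":0,"ax":0,"ay":0,"az":0}]'
```

```text
time: 18.18
tool_pos: [0.5683, 0.032, 0.0269]
tool_rot: [0.0, 1.0, -0.006, -0.0]
contact_force: [0.1, 0.4, 0.3]
gripper_width: -0.002
time: 18.42
tool_pos: [0.5682, 0.032, 0.0269]
tool_rot: [0.001, 1.0, -0.006, -0.0]
contact_force: [-0.6, -5.2, 1.0]
gripper_width: -0.001
```

```bash
python3 -m handwheel '[{"dx":0,"dy":-0.001,"dz":0,"ax":0,"ay":0,"az":0},{"dx":0,"dy":-0.001,"dz":0,"ax":0,"ay":0,"az":0}]'
```

```text
time: 18.68
tool_pos: [0.5682, 0.032, 0.0269]
tool_rot: [0.002, 1.0, -0.006, -0.0]
contact_force: [-1.9, -8.0, 1.1]
gripper_width: -0.003
```

```bash
python3 -m handwheel '[{"dx":0,"dy":-0.0005,"dz":0,"ax":0,"ay":0,"az":0},{"dx":0,"dy":-0.0005,"dz":0,"ax":0,"ay":0,"az":0},{"dx":0,"dy":-0.0005,"dz":0,"ax":0,"ay":0,"az":0}]';python3 -m handwheel '[{"dx":0,"dy":0,"dz":0,"ax":0,"ay":0,"az":0},{"dx":0,"dy":0,"dz":0,"ax":0,"ay":0,"az":0},{"dx":0,"dy":0,"dz":0,"ax":0,"ay":0,"az":0}]';python3 -m handwheel '[{"dx":0,"dy":0,"dz":0,"ax":0,"ay":0,"az":0},{"dx":0,"dy":0,"dz":0,"ax":0,"ay":0,"az":0},{"dx":0,"dy":0,"dz":0,"ax":0,"ay":0,"az":0}]'
python3 - <<'E'
from h import *
w=grab('wrist','w18.png');print(manip.state()['contact_force'])
E
```

```text
time: 19.05
tool_pos: [0.5682, 0.0319, 0.0269]
tool_rot: [0.003, 1.0, -0.006, -0.0]
contact_force: [-1.5, -10.3, 0.7]
gripper_width: 0.001
time: 19.42
tool_pos: [0.5682, 0.0319, 0.0269]
tool_rot: [0.003, 1.0, -0.006, -0.0]
contact_force: [-0.9, -9.2, 0.1]
gripper_width: -0.003
time: 19.8
tool_pos: [0.5682, 0.0319, 0.0269]
tool_rot: [0.003, 1.0, -0.006, -0.0]
contact_force: [-1.6, -10.0, 0.5]
gripper_width: 0.002
[ -1.8903352  -10.22751199   1.07231774]
```

View pics/w18.png

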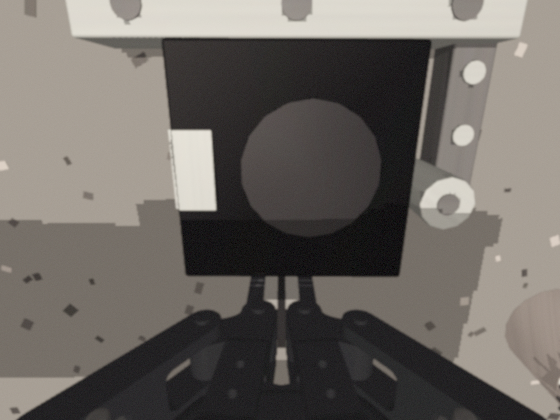

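Held at about 10 N for over a second. The picture shows the case flush under the rail edge (v≈39) and the post at (447,203) against its far face. Now I let go gently and check.

```bash
python3 -m handwheel '[{"dx":0,"dy":0.002,"dz":0,"ax":0,"ay":0,"az":0},{"dx":0,"dy":0.006,"dz":0,"ax":0,"ay":0,"az":0},{"dx":0,"dy":0.016,"dz":0,"ax":0,"ay":0,"az":0},{"dx":0,"dy":0.03,"dz":0,"ax":0,"ay":0,"az":0},{"dx":0,"dy":0.04,"dz":0,"ax":0,"ay":0,"az":0}]';python3 -m handwheel '[{"dx":0,"dy":0,"dz":-0.05,"ax":0,"ay":0,"az":0},{"dx":0,"dy":0,"dz":-0.1,"ax":0,"ay":0,"az":0},{"dx":0,"dy":0,"dz":-0.13,"ax":0,"ay":0,"az":0}]'
python3 - <<'E'
from h import *
w=grab('wrist','w19.png');grab('scene','s19.png');print(manip.state()['contact_force'])
E
```

```text
time: 20.48
tool_pos: [0.5678, -0.0063, 0.0268]
tool_rot: [-0.0, 1.0, -0.006, 0.0]
contact_force: [0.7, 0.2, -0.0]
gripper_width: -0.004
time: 20.85
tool_pos: [0.5691, -0.0061, 0.1602]
tool_rot: [0.0, 1.0, -0.006, 0.002]
contact_force: [0.8, -0.2, -0.6]
gripper_width: 0.0
[ 0.69203953 -0.45423966  0.24606113]
```

View pics/w19.png

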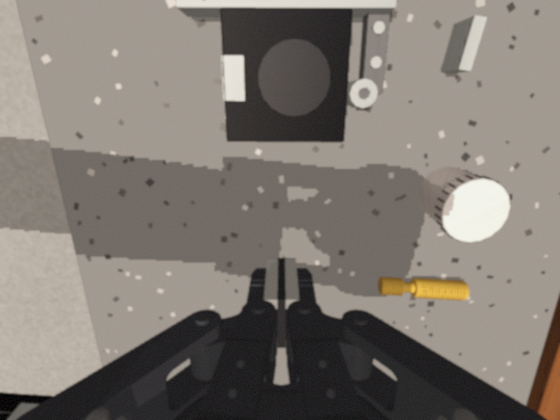

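View pics/s19.png

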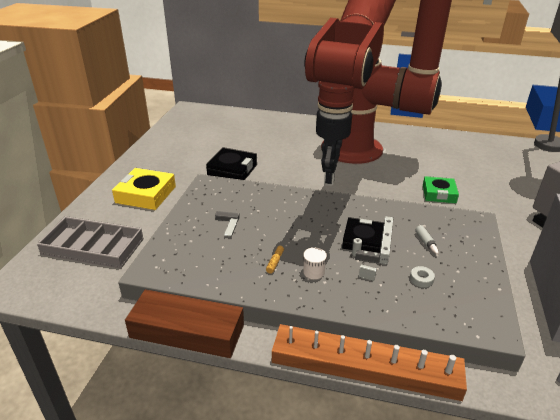

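The case sits under the rail edge with its latch towards the robot, and the other gauges appear unmoved. A close crop will check the post contact and the rail gap.

Run:
```python
from h import *
d=dict(np.load('pics/w19.npz'));cv2.imwrite('pics/w19c.png',cv2.resize(d['image'][0:150,210:400],None,fx=4,fy=4,interpolation=cv2.INTER_CUBIC))
s=dict(np.load('pics/s19.npz'));cv2.imwrite('pics/s19c.png',cv2.resize(s['image'][200:280,320:420],None,fx=6,fy=6,interpolation=cv2.INTER_CUBIC))
```

```text
(no output)
```

View pics/w19c.png

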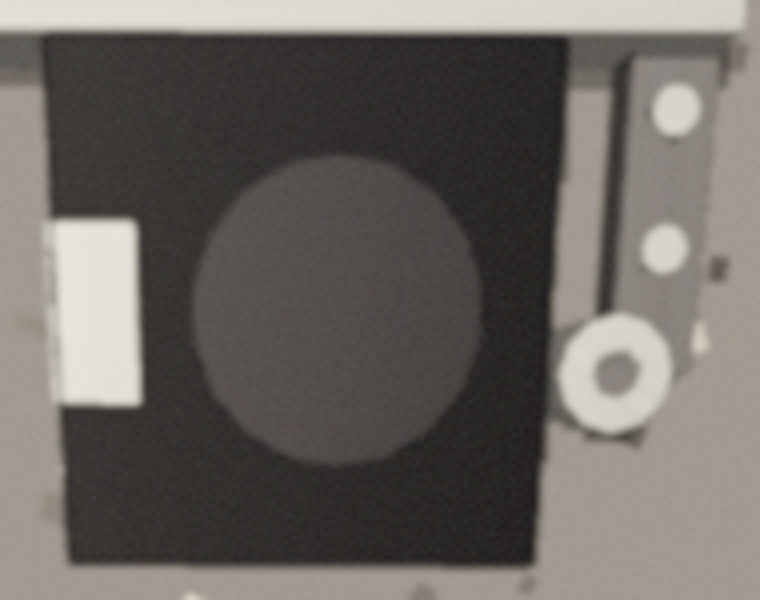

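View pics/s19c.png

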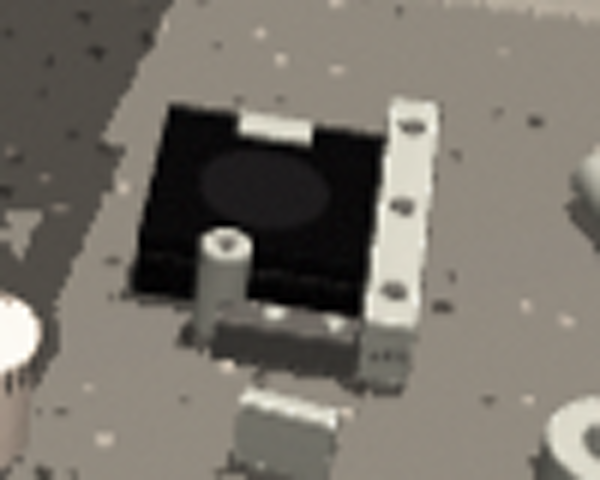

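```bash
python3 -c "
from plant import manip
print(manip.job_done())"
```

```text
the job is handed in; nothing more can be done
None
```

I turned the case a quarter turn clockwise against the corner post, and it now sits home with its latch facing the robot. I squared it to the rail, seated it on the post, and pressed it to the rail at 9–10 N for about 1 s. I then let go and handed the job in at about 21 s.

- **Final position:** the last close crops show no gap at the rail. The post touches the far face to within about 1 mm, which is as fine as the image can tell.
- **Other gauges:** those visible in the last pictures look unmoved, but I judged that by eye and did not measure it.
- **Fingertips:** the closed fingertips sat about 35 mm higher than the stated TCP, so I worked with the TCP lower than the description implies.
- **Wedging:** the case skewed about 3° and briefly wedged on the post during the first push to the rail. I backed off and squared it by pushing nearer the robot end of its right face.
- **Highest push:** the most I read while seating it on the post was about 17 N sideways. With a 15 N vertical share that is about 23 N in total, close to the 25 N limit. I only read forces at the end of each move, so a short peak in between could have been higher.

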